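Clamp an embossing plate with a keeper bar and cam lever

ROBOT

A 6-joint arm with a two-finger parallel gripper is mounted at the origin on the work surface. World frame = base frame: x ahead of the robot, y to its left, z up, the work surface at z = 0. Lengths are in mm, angles in degrees, forces in N, time in s.
With the tool pointing down it reaches from about 300 to 850 mm from the base axis. Payload 4.2 kg.
Tool frame: the origin (TCP) lies on the centre line of the jaws, within the pads' length; the fingertips stand 11 mm ahead of it and the grasp point (between the pads) lies 8 mm behind it; z points along the fingers, y is the direction in which the jaws open and shut (so a half turn about z gives the same grasp; the last joint's range is limited). The gripper opens to 91 mm and grips with 3 to 60 N. Pads are 32 mm wide; open, the fingers measure 118 mm over their backs; the gripper's body (76 mm by 178 mm) begins 60 mm behind the grasp point.
Start: joints at [63.885, 18.312, 89.639, -0, 72.044, -1.146], TCP at [242.732, 521.271, 224.976] pointing down, gripper open.
Joint ranges: [-177.97, 177.97], [-48.28, 115.42], [12.27, 149.76], [-77.06, 257.06], [2.81, 150.46], [-146.56, 146.56]. Speed limits (degrees/s): [147.25, 147.25, 180, 180, 180, 180].

INTERFACE

Orientations are given as [roll, pitch, yaw] about the fixed x, y, z axes, in that order (R = Rz(yaw) Ry(pitch) Rx(roll)).
In Python, from workcell import env, grab_frame gives the robot as it stands. The module is installed in compiled form; this text tells all that it offers.
- The arm moves only by the tool arm_command, never from a script. Its argument "series" is one flat list of numbers, 6 for each row, row after row: the shift along the world's x, y, z each as a share of 400 mm, from -1 to 1, then the turn, a rotation vector about the world's x, y, z each as a share of 45 degrees, from -1 to 1. A call has 1 to 20 rows; each row shifts and turns the commanded pose from where the row before left it; what a row does not reach is not made up. A row lasts 1/12 s, in which the tool goes at most 41.7 mm and 7.16 degrees, less where a joint would pass 70% of its speed; a pose out of reach is approached as far as the arm can. A call with a number of a shift or a turn outside -1 to 1 is refused whole. A call with a gripper value outside its range is refused whole. "hand" is the opening, from 0 (shut) to 1 (fully open), set as the call begins (left out, the last holds). The fingers move at their own pace and stop on an object; "newtons" is the grip in N (left out, the last holds). Time passes only in rows, so rows that do not move let the fingers close. It gives the time, the measured TCP pose, the force and the opening at its end, in the units of the state.
- env.state(): the state, without advancing time (a new reading comes with each control period).
- grab_frame(name): name is "scene" or "top" or "wrist"; returns a dict with "frame" (400x640x3 uint8, red, green, blue), "intrinsics" (3x3 intrinsics, pixels), "R" (3x3) and "t" (3): a world point X has camera coordinates R X + t; the wrist camera has in their place "tool_from_camera" (4x4, takes a point from camera to tool coordinates, whose origin is the TCP and whose axes are the flange's). Camera axes: x right, y down, z forward; pixel columns grow to the right and rows downward; lengths in mm; the calibration is good to about 2 mm. A picture is of the moment at which its call begins: read the wrist's pose just before it. There is no depth.
- env.job_done(): hands the job in, once; it reports no verdict.
The state is a dict: "time_s": time; "qpos": joint angles; "qvel": joint speeds; "effort": joint torques, N m; "ee_pos": TCP position; "ee_rot": TCP orientation; "force": force on the tool from outside, world axes, zero at the start; "torque": the same for the moment, N m; "gripper_width": finger opening in mm.
Only numpy, scipy, OpenCV 4.12 (cv2) and the standard library are available. Lean on these libraries where they do the work, as an engineer would, in place of code of your own. Each camera call takes 0.05 s, during which the arm holds its last target.

TASK

Clamp the embossing plate in the green bench fixture: first swing the yellow keeper bar fully shut over the plate until it clicks into its catch, then turn the red cam lever to its highest lift, where the red mark on the cam disc points straight at the jaw (turned further, the lift falls again). The lever springs back when let go, so finish while still holding it there; do not disturb the jar, hammer, spool or rivet tray.

Things in the scene. Friction and masses are not known exactly. Their poses are not given: they have to be found in the camera images.
- fixture: Fixed clamping fixture, green base plate 250 (its x) by 220 mm (its y), 8 mm thick. Origin at the centre of its underside, on the bench; z up; yaw varies. It clamps towards its -y: jaw and cam on the +y side, the tray's fixed end stop on the -y side. Apart from keeper knob and lever nothing on it is taller than 53 mm above the bench
- keeper (a joint): Yellow keeper bar on a vertical hinge pin, swinging level above the tray; bar 31 to 43 mm above the bench, 14 mm wide, 155 mm from pin to tip. 0 = shut against a rubber stop, bar along the fixture's -x from the pin; positive (to 1.5) = open, tip counter-clockwise from above. Stays where left. The last 0.07 rad passes a spring catch (about 5 N at the knob), which then keeps it shut
- keeper_knob (a point): Middle of the gripping part of the black upright round knob on the keeper bar: 16 mm diameter, standing 43 to 87 mm above the bench; this point is 70 mm above the bench and 115 mm from the hinge pin. It moves with the bar
- keeper_hinge (a point): Point on the vertical hinge axis of the keeper bar, 70 mm above the bench
- cam (a joint): Angle of red lever and eccentric disc about a vertical axis. 0 = rest, lever along the fixture's +y; positive = counter-clockwise from above. Highest lift at 1.571: lever along the fixture's -x, parallel to the shut keeper bar, red disc mark facing the jaw; past it, to the stop at 2.2, the lift falls. A spring turns it back towards 0: about 2 N at the post at rest, 6 N at highest lift
- lever_post (a point): Point on the axis of the black upright round post at the red lever's end: 18 mm diameter, standing 56 to 104 mm above the bench; this point is 82.5 mm above the bench and 90 mm from the cam's axis. It moves with the lever. The lever arm below it is 14 mm wide, 47 to 56 mm above the bench
- cam_axis (a point): Point on the vertical axis of the cam and lever, 82.5 mm above the bench
- pad: Black rubber pad 56 x 10 x 16 mm on springs at the front of the sliding jaw; the cam pushes it 12 mm along the fixture's -y at highest lift, so that it presses the plate against the end stop with about 10 N. Origin at its centre
- plate: Loose aluminium embossing plate 80 x 60 x 16 mm, 0.2 kg, lying in the tray between pad and end stop with a few mm of play. Origin at the centre of its underside, 12 mm above the bench. It need not be touched
- jar: Bystander: amber jar with white lid, 68 mm diameter, 85 mm tall; origin at the centre of its underside
- hammer: Bystander: hammer lying on the bench
- spool: Bystander: wooden spool, 56 mm diameter, 68 mm tall; origin at the centre of its underside
- rivet_tray: Bystander: blue divided tray 130 x 90 x 35 mm; origin at the centre of its underside
Mind the look-alikes: they are no part of the job. What is meant by the plate is not black, and is the larger of those in its own colour.

How it is judged:
By the outcome, as a careful person would: the job done as asked, in the order asked, and still so for the second after the job is handed in, while the arm keeps its last pose, push and grip.
It also fails if it takes over 58 s, if anything falls off the work surface, if the arm or the gripper's body presses on something with over 40 N, if the wrist force passes 120 N, or if a joint passes its speed limit or range.

## Working session

There is one attempt and no reset: what is moved stays moved. The work goes in short steps, Python scripts to look and compute and a tool call to move; the robot and the scene stay as the last step left them, time stands still between calls to the robot, and variables do not carry over. Pictures are saved under pics/ and viewed, and the job is handed in when it is done.

Besides the shell and the picture viewer there is one more tool, called after "Call:" by a JSON object that holds its "api" and its "payload", one argument or row to a line. arm_command: Moves the arm, as the interface text tells. Shift numbers are shares of 400 mm and turn numbers shares of 45 degrees, none past 1 either way. Its arguments: {"type":"object","properties":{"series":{"type":"array"},"hand":{"type":"number"},"newtons":{"type":"number"}},"required":["series"]}

```bash
mkdir -p pics; python3 - <<'E'
from workcell import env, grab_frame
import cv2,json,numpy as np
print(env.state())
for n in ["scene","top"]:
    d=grab_frame(n); cv2.imwrite(f"pics/{n}0.png",d["frame"][:,:,::-1]); print(n,d["intrinsics"],d["R"],d["t"])
    np.savez(f"pics/{n}0.npz",**d)
E
```

```text
{'time_s': 0.0, 'qpos': array([ 6.38852393e+01,  1.83510586e+01,  8.97044709e+01, -6.99288305e-04,
        7.20428832e+01, -1.14450148e+00]), 'qvel': array([-0.06609896,  0.03856467, -0.08958781, -0.03791393,  0.08101509,
        0.07901475]), 'effort': array([-3.67201437e-04, -4.12462449e+01, -2.31974959e+01,  7.26316497e-02,
        4.58185840e-02, -1.43249358e-04]), 'ee_pos': array([242.5195683 , 520.83906786, 224.13920491]), 'ee_rot': array([-1.79901594e+02, -1.30097158e-03,  1.55029956e+02]), 'force': array([-0.0187678 ,  0.97709632, -0.16031675]), 'torque': array([-0.03515697, -0.05883005,  0.04528679]), 'gripper_width': 91.04012385628373}
scene [[394.05928103   0.         313.79526315]
 [  0.         394.05928103 196.76995308]
 [  0.           0.           1.        ]] [[-0.7538144   0.65703248  0.00849551]
 [ 0.51020293  0.59340621 -0.62254482]
 [-0.41407345 -0.46494881 -0.78253804]] [ 372.96622488 -217.50945594 1541.46267638]
top [[447.42429057   0.         316.7794407 ]
 [  0.         447.42429057 193.94339993]
 [  0.           0.           1.        ]] [[-0.01354019 -0.99971203 -0.01981188]
 [-0.99832574  0.01463043 -0.05596123]
 [ 0.05623498  0.01902098 -0.99823636]] [  18.14582324  502.86965048 1398.08745083]
```

View pics/scene0.png

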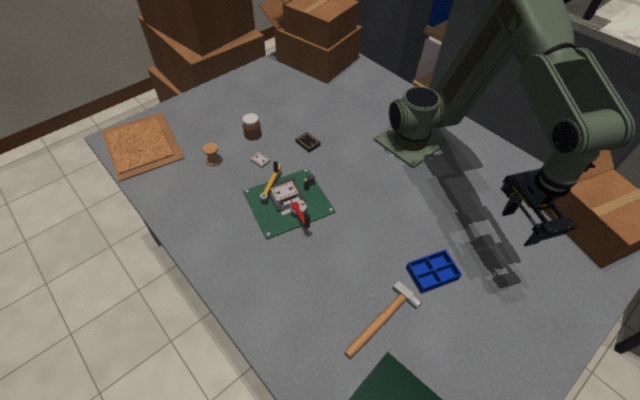

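View pics/top0.png

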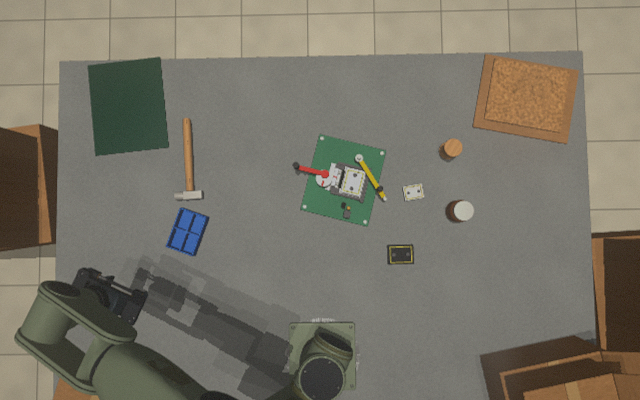

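```bash
cat > h.py <<'E'
import numpy as np,cv2
def ray(d,uv,z):
    K,R,t=d["intrinsics"],d["R"],d["t"]
    c=-R.T@t; v=R.T@np.linalg.inv(K)@np.array([uv[0],uv[1],1.])
    return c+v*(z-c[2])/v[2]
def proj(d,X):
    p=d["K"] if 0 else d["intrinsics"]@(d["R"]@np.asarray(X,float)+d["t"]); return p[:2]/p[2]
def blobs(m,off=(0,0),amin=8):
    n,l,s,c=cv2.connectedComponentsWithStats(m.astype(np.uint8))
    return [(s[i,4],(c[i]+off).round(1),s[i,:4]) for i in range(1,n) if s[i,4]>=amin]
E
python3 - <<'E'
from h import *
for n,(x0,y0,x1,y1) in dict(scene=(235,150,345,245),top=(290,125,400,235)).items():
    d=np.load(f"pics/{n}0.npz"); f=d["frame"]; c=f[y0:y1,x0:x1]
    cv2.imwrite(f"pics/{n}0z.png",cv2.resize(c[:,:,::-1],None,fx=5.4,fy=5.4,interpolation=cv2.INTER_CUBIC))
    h=cv2.cvtColor(c,cv2.COLOR_RGB2HSV); H,S,V=[h[:,:,i].astype(int) for i in range(3)]
    for nm,m in dict(red=((H<6)|(H>172))&(S>130)&(V>60),yel=(H>18)&(H<32)&(S>150)&(V>90),green=(H>60)&(H<90)&(S>100),black=(V<50)).items():
        print(n,nm,blobs(m,(x0,y0)))
        if nm in("green",):
            cn=max(cv2.findContours(m.astype(np.uint8),0,2)[0],key=cv2.contourArea); r=cv2.minAreaRect(cn)
            bp=cv2.boxPoints(r)+[x0,y0]; print([ray(d,p,8).round(1)[:2] for p in bp],ray(d,np.mean(bp,0),8))
E
```

```text
scene red [(np.int32(115), array([298.5, 211.7]), array([56, 52, 14, 23], dtype=int32))]
scene yel [(np.int32(87), array([269.9, 183.1]), array([29, 23, 14, 21], dtype=int32))]
scene green [(np.int32(13), array([318.3, 192.5]), array([80, 41,  7,  4], dtype=int32)), (np.int32(14), array([313.9, 195.6]), array([75, 44,  9,  5], dtype=int32)), (np.int32(44), array([322.7, 203.5]), array([80, 46, 14, 17], dtype=int32)), (np.int32(20), array([315.1, 212.3]), array([77, 58,  7,  9], dtype=int32)), (np.int32(16), array([320.6, 213.9]), array([84, 61,  6,  6], dtype=int32)), (np.int32(8), array([312.5, 217.9]), array([76, 66,  4,  4], dtype=int32))]
[array([475.3, -17.8]), array([441.8, -17.4]), array([457. ,  43.1]), array([489.5,  42.1])] [466.07465947  12.88926681   8.        ]
scene black [(np.int32(8), array([309. , 150.4]), array([72,  0,  5,  2], dtype=int32)), (np.int32(32), array([275.2, 166.7]), array([39, 12,  4, 10], dtype=int32)), (np.int32(74), array([308.5, 183.7]), array([69, 29, 11, 11], dtype=int32)), (np.int32(29), array([265.6, 199.8]), array([26, 42,  9, 12], dtype=int32)), (np.int32(24), array([287. , 198.9]), array([46, 46, 15,  8], dtype=int32)), (np.int32(28), array([297.1, 218.4]), array([57, 63, 11, 14], dtype=int32)), (np.int32(68), array([306.6, 220.1]), array([69, 62,  6, 16], dtype=int32))]
top red [(np.int32(153), array([314.6, 171.1]), array([ 9, 41, 30, 12], dtype=int32))]
top yel [(np.int32(137), array([369. , 174.3]), array([70, 36, 19, 28], dtype=int32)), (np.int32(27), array([381.4, 193.9]), array([89, 66,  6,  7], dtype=int32))]
top green []
[array([585.7, -12.9]), array([588.6, -13.9]), array([584.2, -26.2]), array([581.4, -25.2])] [584.96838119 -19.57442672   8.        ]
top black [(np.int32(8), array([340.6, 180.5]), array([50, 52,  3,  8], dtype=int32))]
```

```bash
ls pics
```

```text
scene0.npz
scene0.png
scene0z.png
top0.npz
top0.png
top0z.png
```

View pics/top0z.png

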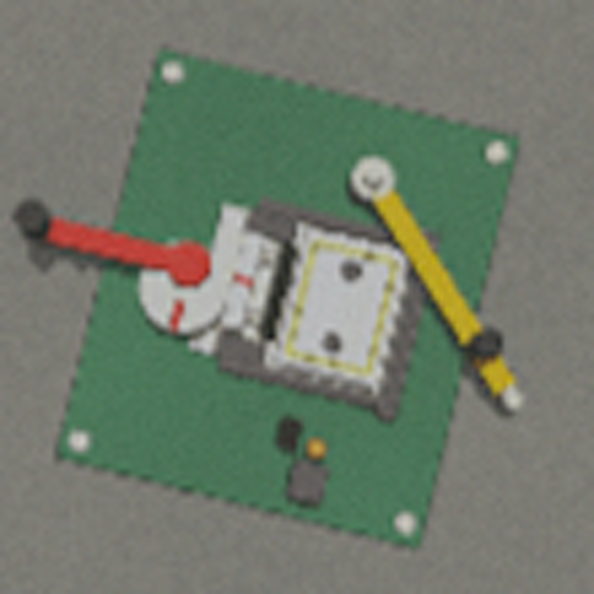

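View pics/scene0z.png

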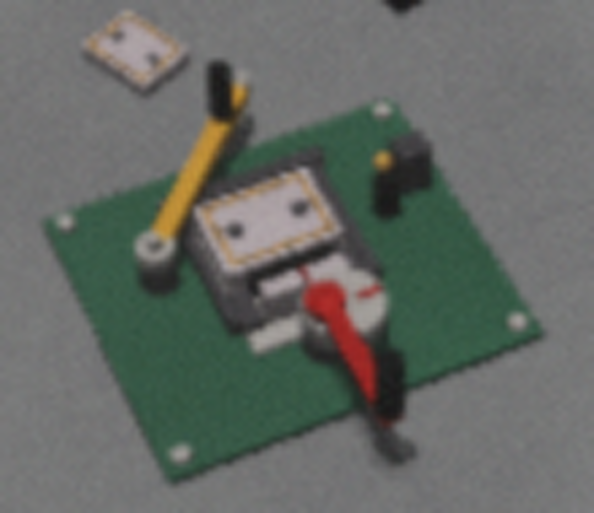

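The top view shows the fixture, with the keeper open at about 40° (hinge zoom px (372,178), knob (485,340)). The lever is at rest (post (32,217), cam hub (187,265)).

```bash
python3 - <<'E'
from h import *
T=np.load("pics/top0.npz");S=np.load("pics/scene0.npz")
tp=lambda u,v:((u+.5)/5.4-.5+290,(v+.5)/5.4-.5+125)
sp=lambda u,v:((u+.5)/5.4-.5+235,(v+.5)/5.4-.5+150)
def tri(a,b):
    A=[];
    for d,p in((T,a),(S,b)):
        P=d["intrinsics"]@np.c_[d["R"],d["t"]]; A+=[p[0]*P[2]-P[0],p[1]*P[2]-P[1]]
    v=np.linalg.svd(np.array(A))[2][-1]; return (v[:3]/v[3]).round(1)
cT=[(161,50),(518,135),(415,547),(58,458)]; cS=[(172,482),(45,219),(392,98),(545,336)]
a=np.array([ray(T,tp(*p),8) for p in cT]);b=np.array([ray(S,sp(*p),8) for p in cS])
for q in(a,b):
    c=q.mean(0); ex=(q[0]-q[3]+q[1]-q[2])[:2]; ey=(q[0]-q[1]+q[3]-q[2])[:2]
    print(q.round(1)[:,:2].tolist(),c.round(1),np.linalg.norm(ex)/2,np.linalg.norm(ey)/2,np.degrees(np.arctan2(ex[1],ex[0])),np.degrees(np.arctan2(-ey[0],ey[1])))
# tops
for n,t,s,z in [("hinge",(372,177),(156,245),48),("knobtop",(485,340),(218,68),87),("tip",(513,400),(242,80),43),("hub",(190,265),(322,297),60),("posttop",(32,217),(391,352),104)]:
    print(n,tri(tp(*t),sp(*s)),ray(T,tp(*t),z).round(1),ray(S,sp(*s),z).round(1))
E
```

```text
[[695.5, 0.2], [641.4, -209.3], [400.3, -144.0], [455.1, 63.9]] [548.1 -72.3   8. ] 249.234355867247 215.65773759501894 -15.001906341014324 -14.632366440950998
[[695.0, 1.7], [637.2, -211.7], [399.0, -146.7], [456.9, 66.7]] [547.  -72.5   8. ] 246.88154431077078 221.09493318145297 -15.271367004129877 -15.171842730827477
hinge [ 612.3 -119.9   47.8] [ 612.4 -120.    48. ] [ 612.3 -119.6   48. ]
knobtop [ 515.3 -177.4   92.4] [ 515.3 -177.7   87. ] [ 512.9 -182.2   87. ]
tip [ 484.  -198.4   42.7] [ 483.8 -198.3   43. ] [ 484.3 -198.4   43. ]
hub [563.5 -15.9  56.6] [562.3 -15.1  60. ] [566.  -14.8  60. ]
posttop [584.8  70.9 110.9] [585.7  71.3 104. ] [581.6  67.1 104. ]
```

Call:
{"api": "arm_command", "payload": {
  "series": [0.034, -0.0875, 0, 0, 0, -0.138, 0.034, -0.0875, 0, 0, 0, -0.138, 0.034, -0.0875, 0, 0, 0, -0.138, 0.034, -0.0875, 0, 0, 0, -0.138, 0.034, -0.0875, 0, 0, 0, -0.138, 0.034, -0.0875, 0, 0, 0, -0.138, 0.034, -0.0875, 0, 0, 0, -0.138, 0.034, -0.0875, 0, 0, 0, -0.138, 0.034, -0.0875, 0, 0, 0, -0.138, 0.034, -0.0875, 0, 0, 0, -0.138, 0.034, -0.0875, 0, 0, 0, -0.138, 0.034, -0.0875, 0, 0, 0, -0.138, 0.034, -0.0875, 0, 0, 0, -0.138, 0.034, -0.0875, 0, 0, 0, -0.138, 0.034, -0.0875, 0, 0, 0, -0.138, 0.034, -0.0875, 0, 0, 0, -0.138, 0.034, -0.0875, 0, 0, 0, -0.138, 0.034, -0.0875, 0, 0, 0, -0.138, 0.034, -0.0875, 0, 0, 0, -0.138, 0.034, -0.0875, 0, 0, 0, -0.138],
  "hand": 0.7
}}

```text
time_s: 1.77
ee_pos: [514.7, -180.6, 224.5]
ee_rot: [-180.0, 0.0, 30.5]
force: [1.2, 0.3, -0.5]
gripper_width: 64.0
```

Call:
{"api": "arm_command", "payload": {
  "series": [0, 0, 0, 0, 0, 0, 0, 0, 0, 0, 0, 0]
}}

```text
time_s: 1.93
ee_pos: [514.7, -180.1, 224.0]
ee_rot: [-179.9, 0.1, 30.7]
force: [-0.4, -0.0, -0.3]
gripper_width: 63.6
```

```bash
cat >> h.py <<'E'
from scipy.spatial.transform import Rotation as Ro
def wrist(name):
    from workcell import env, grab_frame
    s=env.state(); d=grab_frame("wrist"); cv2.imwrite(f"pics/{name}.png",d["frame"][:,:,::-1])
    T=np.eye(4); T[:3,:3]=Ro.from_euler("xyz",s["ee_rot"],degrees=True).as_matrix(); T[:3,3]=s["ee_pos"]
    M=np.linalg.inv(T@d["tool_from_camera"])
    o=dict(frame=d["frame"],intrinsics=d["intrinsics"],R=M[:3,:3],t=M[:3,3]); np.savez(f"pics/{name}.npz",**o)
    print({k:np.round(s[k],2).tolist() for k in("ee_pos","ee_rot","qpos","force","gripper_width")}); return o
E
python3 - <<'E'
from h import *
d=wrist("w1"); print(d["t"],-d["R"].T@d["t"])
for n,X in dict(hinge=(612.4,-120,48),knob=(514,-178.5,87),tip=(484,-198.3,43)).items(): print(n,proj(d,X))
E
```

```text
{'ee_pos': [514.7, -180.14, 224.0], 'ee_rot': [-179.92, 0.06, 30.7], 'qpos': [-20.5, 15.73, 93.53, 0.01, 70.85, 38.79], 'force': [-0.43, -0.04, -0.33], 'gripper_width': 63.61}
[-415.83024147  313.26583827  472.81429276] [ 571.90121619 -144.96387122  382.77683518]
hinge [319.16848513  69.81914442]
knob [319.07448756 195.26876462]
tip [320.73905875 218.62614798]
```

View pics/w1.png

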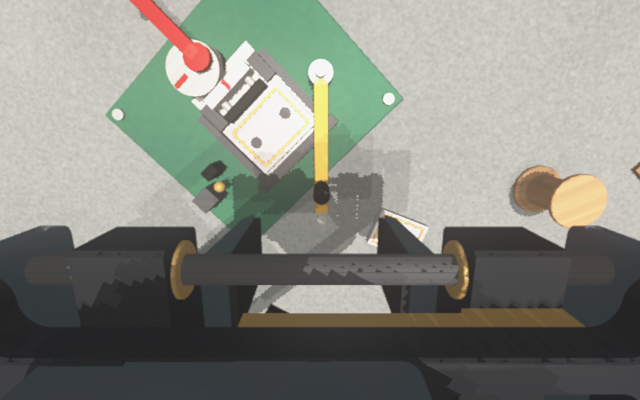

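The knob top is at (321,187), the hinge at (320,72) and the cam hub at (196,59). All three lie near the predictions.

```bash
python3 - <<'E'
from h import *
d=np.load("pics/w1.npz")
for n,p,z in [("knob",(321.5,187),87),("hinge",(320.3,71.5),48),("hub",(196.5,58.5),58)]: print(n,ray(d,p,z).round(1))
f=d["frame"]; cv2.imwrite("pics/w1z.png",cv2.resize(f[20:240,100:360,::-1],None,fx=2.7,fy=2.7,interpolation=cv2.INTER_CUBIC))
E
```

```text
knob [ 521.9 -176.4   87. ]
hinge [ 611.7 -121.7   48. ]
hub [561.7 -18.3  58. ]
```

View pics/w1z.png

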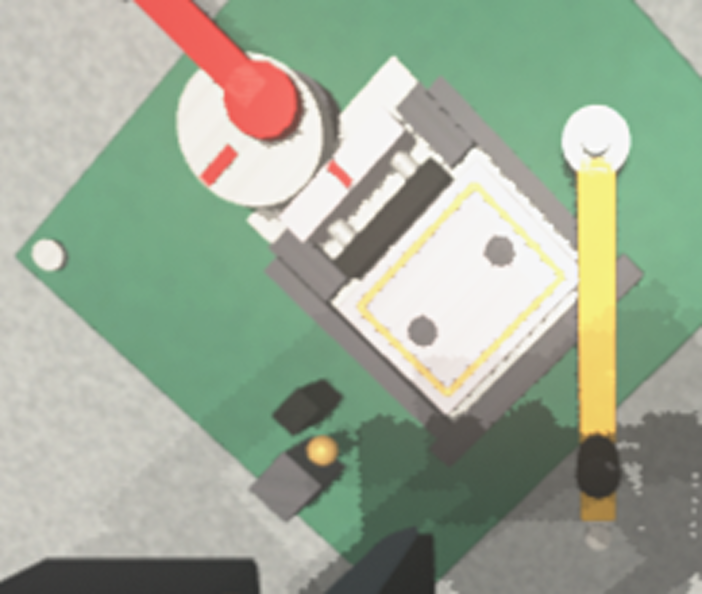

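Call:
{"api": "arm_command", "payload": {
  "series": [0, 0, -0.08, 0, 0, 0, 0, 0, -0.08, 0, 0, 0, 0, 0, -0.08, 0, 0, 0, 0, 0, -0.08, 0, 0, 0, 0, 0, -0.05, 0, 0, 0, 0, 0, -0.028, 0, 0, 0, 0, 0, 0, 0, 0, 0]
}}

```text
time_s: 2.57
ee_pos: [512.2, -176.3, 63.2]
ee_rot: [-179.7, 0.2, 31.0]
force: [-0.1, 0.9, 0.5]
gripper_width: 63.7
```

Call:
{"api": "arm_command", "payload": {
  "series": [0, 0, 0, 0, 0, 0, 0, 0, 0, 0, 0, 0, 0, 0, 0, 0, 0, 0, 0, 0, 0, 0, 0, 0, 0, 0, 0, 0, 0, 0, 0, 0, 0, 0, 0, 0, 0, 0, 0, 0, 0, 0, 0, 0, 0, 0, 0, 0],
  "hand": 0,
  "newtons": 15
}}

```text
time_s: 3.23
ee_pos: [514.8, -178.9, 66.0]
ee_rot: [180.0, -0.0, 30.8]
force: [-0.9, 0.5, 0.8]
gripper_width: 15.4
```

```bash
python3 - <<'E'
from h import *
wrist("w2")
E
```

```text
{'ee_pos': [514.84, -178.91, 65.99], 'ee_rot': [179.97, -0.01, 30.83], 'qpos': [-20.37, 24.27, 106.08, -0.01, 49.62, 38.82], 'force': [-0.89, 0.45, 0.82], 'gripper_width': 15.45}
```

View pics/w2.png

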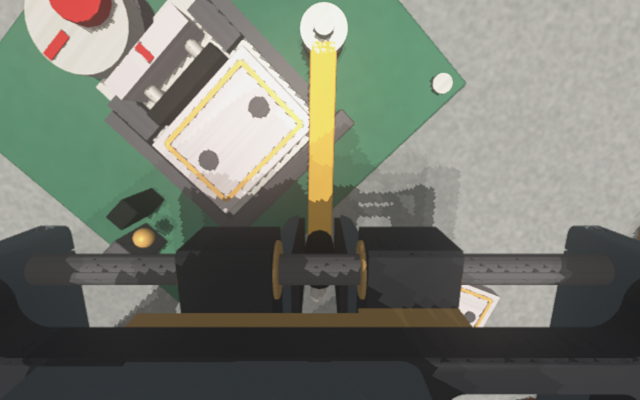

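```bash
python3 - <<'E'
import numpy as np
H=np.array([612,-120.5]); P=np.array([514.8,-178.9]); r=np.hypot(*(P-H)); a0=np.degrees(np.arctan2(*(P-H)[::-1]))%360
print(r,a0)
N=14; a=np.radians(np.linspace(a0,166,N+1)); X=H+r*np.c_[np.cos(a),np.sin(a)]
print((np.diff(X,axis=0)/400).round(4).tolist(), (166-a0)/N/45, X[-1])
E
```

```text
113.39488524620504 210.99841822144037
[[-0.0078, 0.0139], [-0.007, 0.0143], [-0.0062, 0.0146], [-0.0054, 0.015], [-0.0045, 0.0152], [-0.0037, 0.0155], [-0.0028, 0.0157], [-0.0019, 0.0158], [-0.001, 0.0159], [-0.0001, 0.0159], [0.0008, 0.0159], [0.0017, 0.0158], [0.0025, 0.0157], [0.0034, 0.0155]] -0.07142606066895298 [501.97342746 -93.06729441]
```

Call:
{"api": "arm_command", "payload": {
  "series": [-0.0078, 0.0139, 0, 0, 0, -0.0714, -0.007, 0.0143, 0, 0, 0, -0.0714, -0.0062, 0.0146, 0, 0, 0, -0.0714, -0.0054, 0.015, 0, 0, 0, -0.0714, -0.0045, 0.0152, 0, 0, 0, -0.0714, -0.0037, 0.0155, 0, 0, 0, -0.0714, -0.0028, 0.0157, 0, 0, 0, -0.0714, -0.0019, 0.0158, 0, 0, 0, -0.0714, -0.001, 0.0159, 0, 0, 0, -0.0714, -0.0001, 0.0159, 0, 0, 0, -0.0714, 0.0008, 0.0159, 0, 0, 0, -0.0714]
}}

```text
time_s: 4.2
ee_pos: [500.6, -111.7, 66.1]
ee_rot: [180.0, -0.2, -4.7]
force: [3.3, -0.5, -1.5]
gripper_width: 15.8
```

Call:
{"api": "arm_command", "payload": {
  "series": [0.0017, 0.0158, 0, 0, 0, -0.0714, 0.0025, 0.0157, 0, 0, 0, -0.0714, 0.0034, 0.0155, 0, 0, 0, -0.0714, 0, 0, 0, 0, 0, 0, 0, 0, 0, 0, 0, 0]
}}

```text
time_s: 4.62
ee_pos: [503.8, -93.7, 66.0]
ee_rot: [179.9, -0.2, -14.1]
force: [3.8, -2.5, -1.8]
gripper_width: 16.0
```

```bash
python3 - <<'E'
from h import *
wrist("w3")
E
```

```text
{'ee_pos': [503.84, -93.71, 66.03], 'ee_rot': [179.94, -0.25, -14.1], 'qpos': [-11.78, 21.76, 110.52, -0.1, 47.46, 92.39], 'force': [3.83, -2.54, -1.82], 'gripper_width': 15.96}
```

View pics/w3.png

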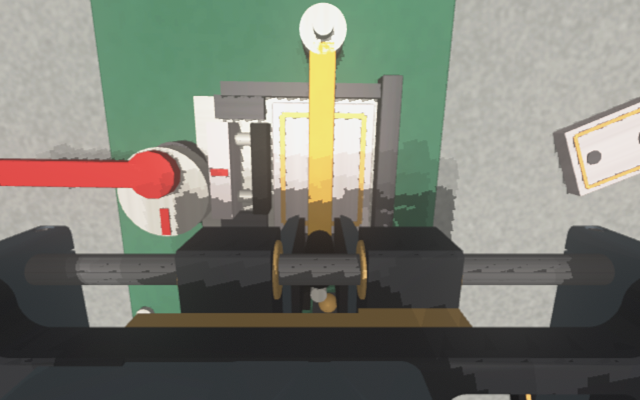

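Call:
{"api": "arm_command", "payload": {
  "series": [0.001, 0.004, 0, 0, 0, -0.01, 0.001, 0.004, 0, 0, 0, -0.01, 0, 0, 0, 0, 0, 0, 0, 0, 0, 0, 0, 0]
}}

```text
time_s: 5.0
ee_pos: [503.9, -93.4, 66.0]
ee_rot: [179.7, -0.3, -14.9]
force: [1.8, -14.3, -2.5]
gripper_width: 15.5
```

Call:
{"api": "arm_command", "payload": {
  "series": [0.001, 0.004, 0, 0, 0, 0, 0.001, 0.004, 0, 0, 0, 0, 0, 0, 0, 0, 0, 0, 0, 0, 0, 0, 0, 0]
}}

```text
time_s: 5.33
ee_pos: [504.0, -93.1, 66.0]
ee_rot: [179.3, -0.2, -14.7]
force: [0.0, -25.4, -1.8]
gripper_width: 15.5
```

Call:
{"api": "arm_command", "payload": {
  "series": [-0.002, -0.009, 0, 0, 0, 0, 0, 0, 0, 0, 0, 0, 0, 0, 0, 0, 0, 0]
}}

```text
time_s: 5.58
ee_pos: [504.0, -93.5, 66.0]
ee_rot: [179.7, -0.2, -14.9]
force: [1.3, -12.5, -3.6]
gripper_width: 15.5
```

Call:
{"api": "arm_command", "payload": {
  "series": [0, 0, 0, 0, 0, 0, 0, 0, 0, 0, 0, 0, 0, 0, 0, 0, 0, 0, 0, 0, 0, 0, 0, 0, 0, 0, 0, 0, 0, 0],
  "hand": 0.5
}}

```text
time_s: 6.0
ee_pos: [502.4, -89.7, 65.7]
ee_rot: [-180.0, 0.0, -15.0]
force: [0.5, 0.8, 0.7]
gripper_width: 44.5
```

Call:
{"api": "arm_command", "payload": {
  "series": [0, 0, 0.05, 0, 0, 0, 0, 0, 0.08, 0, 0, 0, 0, 0, 0.08, 0, 0, 0, 0, 0, 0.08, 0, 0, 0, 0, 0, 0.05, 0, 0, 0, 0, 0, 0, 0, 0, 0]
}}

```text
time_s: 6.5
ee_pos: [505.3, -90.2, 206.6]
ee_rot: [-180.0, -0.6, -15.0]
force: [0.6, -0.9, -0.3]
gripper_width: 45.7
```

```bash
python3 - <<'E'
from h import *
from workcell import grab_frame
d=wrist("w4")
for n,(x0,y0,x1,y1) in dict(scene=(235,150,345,245),top=(290,125,400,235)).items():
    g=grab_frame(n); np.savez(f"pics/{n}1.npz",**g)
    cv2.imwrite(f"pics/{n}1z.png",cv2.resize(g["frame"][y0:y1,x0:x1,::-1],None,fx=5.4,fy=5.4,interpolation=cv2.INTER_CUBIC))
E
```

```text
{'ee_pos': [505.32, -90.25, 206.62], 'ee_rot': [-179.95, -0.56, -15.03], 'qpos': [-11.42, 13.24, 99.61, 0.01, 66.6, 93.61], 'force': [0.59, -0.94, -0.26], 'gripper_width': 45.68}
```

View pics/w4.png

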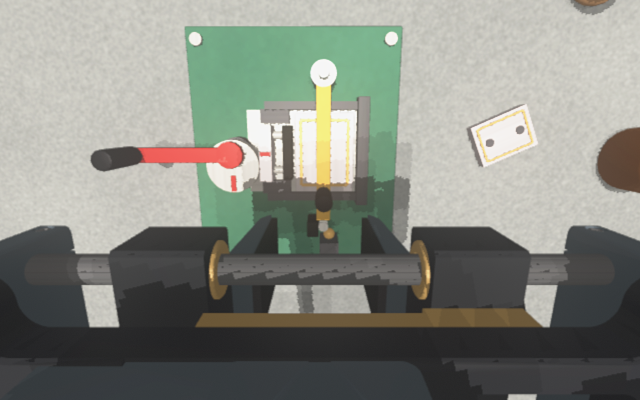

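View pics/scene1z.png

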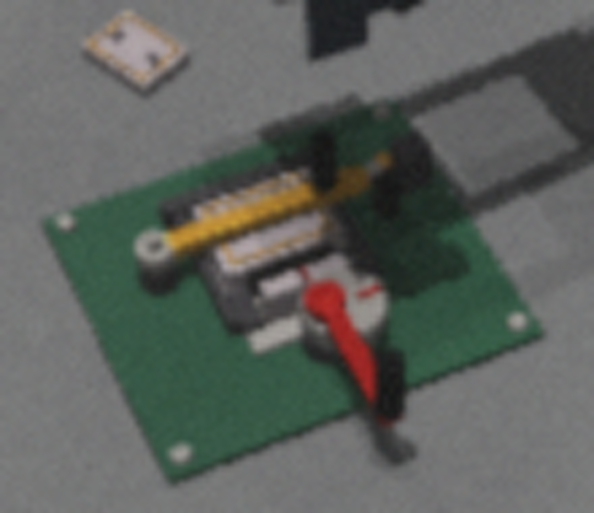

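```bash
python3 - <<'E'
from h import *
for n in ("w4","w1","top1"):
    d=np.load(f"pics/{n}.npz"); h=cv2.cvtColor(d["frame"],cv2.COLOR_RGB2HSV).astype(int)
    m=((h[:,:,0]>20)&(h[:,:,0]<32)&(h[:,:,1]>120)&(h[:,:,2]>90)).astype(np.uint8)
    m[:60]=0; m[225:]=0
    if n[0]=='t': m[:,:340]=0;m[:,400:]=0;m[:140]=0
    m=cv2.morphologyEx(m,cv2.MORPH_OPEN,np.ones((3,3)))
    k=cv2.connectedComponentsWithStats(m); i=1+np.argmax(k[2][1:,4]); ys,xs=np.where(k[1]==i)
    P=np.array([ray(d,(x,y),43)[:2] for x,y in zip(xs,ys)]); vx,vy,_,_=cv2.fitLine(P.astype(np.float32),2,0,.01,.01).ravel()
    print(n,k[2][i],np.degrees(np.arctan2(vy,vx))%180,P.mean(0))
# fixture edges / bolts in w4
d=np.load("pics/w4.npz"); h=cv2.cvtColor(d["frame"],cv2.COLOR_RGB2HSV).astype(int)
g=(h[:,:,0]>55)&(h[:,:,0]<90)&(h[:,:,1]>70)
L=[];R=[]
for y in range(40,200):
    x=np.where(g[y,150:440])[0]
    if len(x)>20: L.append((150+x[0],y));R.append((150+x[-1],y))
for nm,e in(("L",L),("R",R)):
    P=np.array([ray(d,p,8)[:2] for p in e]); vx,vy,_,_=cv2.fitLine(P.astype(np.float32),cv2.DIST_HUBER,0,.01,.01).ravel(); print(nm,np.degrees(np.arctan2(vy,vx))%180)
for n,p,z in [("hub",(230.5,155),58),("hinge",(323,73),48),("post",(102,160),104),("b1",(195,39),9),("b2",(391.5,38.5),9)]: print(n,ray(d,p,z).round(1))
f=d["frame"]; cv2.imwrite("pics/w4z.png",cv2.resize(f[20:250,85:420,::-1],None,fx=2.3,fy=2.3,interpolation=cv2.INTER_CUBIC))
E
```

```text
w4 [317 140  13  44 552] 165.38162 [ 532.38569355 -100.21325088]
w1 [314 110  14  70 785] 29.571156 [ 551.08946379 -158.64553595]Traceback (most recent call last):
  File "<stdin>", line 8, in <module>
    return _wrapfunc(a, 'argmax', axis=axis, out=out, **kwds)
    return bound(*args, **kwds)
ValueError: attempt to get argmax of an empty sequence
```

```bash
python3 - <<'E'
from h import *
d=np.load("pics/w4.npz"); h=cv2.cvtColor(d["frame"],cv2.COLOR_RGB2HSV).astype(int)
g=(h[:,:,0]>55)&(h[:,:,0]<90)&(h[:,:,1]>70)
L=[];R=[]
for y in range(40,200):
    x=np.where(g[y,150:440])[0]
    if len(x)>20: L.append((150+x[0],y));R.append((150+x[-1],y))
for nm,e in(("L",L),("R",R)):
    P=np.array([ray(d,p,8)[:2] for p in e]); vx,vy,_,_=cv2.fitLine(P.astype(np.float32),cv2.DIST_HUBER,0,.01,.01).ravel(); print(nm,np.degrees(np.arctan2(vy,vx))%180)
for n,p,z in [("hub",(230.5,155),58),("hinge",(323,73),48),("post",(102,160),104),("b1",(195,39),9),("b2",(391.5,38.5),9)]: print(n,ray(d,p,z).round(1))
f=d["frame"]; cv2.imwrite("pics/w4z.png",cv2.resize(f[20:250,85:420,::-1],None,fx=2.3,fy=2.3,interpolation=cv2.INTER_CUBIC))
E
```

```text
L 165.26364
R 164.68947
hub [562.4 -18.4  58. ]
hinge [ 611.1 -121.    48. ]
post [586.1  69.1 104. ]
b1 [680.8  -6.9   9. ]
b2 [ 630.1 -197.6    9. ]
```

View pics/w4z.png

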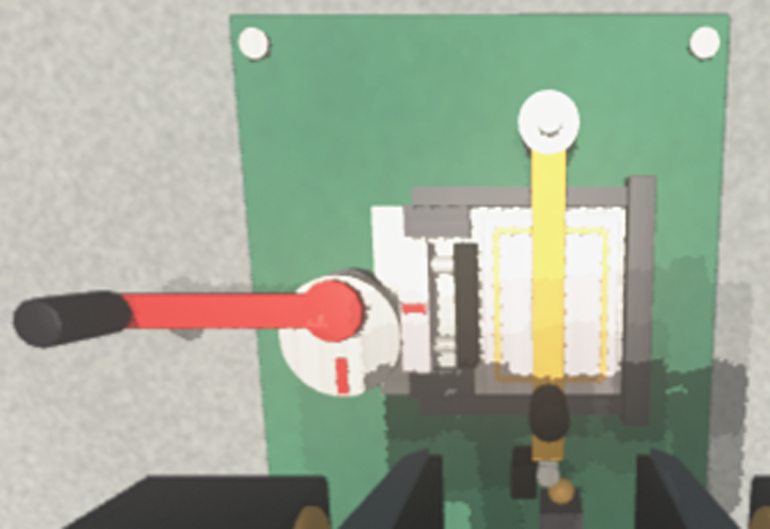

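Call:
{"api": "arm_command", "payload": {
  "series": [0.0133, 0.0267, 0, 0, 0, 0.1333, 0.0133, 0.0267, 0, 0, 0, 0.1333, 0.0133, 0.0267, 0, 0, 0, 0.1333, 0.0133, 0.0267, 0, 0, 0, 0.1333, 0.0133, 0.0267, 0, 0, 0, 0.1333, 0.0133, 0.0267, 0, 0, 0, 0.1333, 0.0133, 0.0267, 0, 0, 0, 0.1333, 0.0133, 0.0267, 0, 0, 0, 0.1333, 0.0133, 0.0267, 0, 0, 0, 0.1333, 0.0133, 0.0267, 0, 0, 0, 0.1333, 0.0133, 0.0267, 0, 0, 0, 0.1333, 0.0133, 0.0267, 0, 0, 0, 0.1333, 0.0133, 0.0267, 0, 0, 0, 0.1333, 0.0133, 0.0267, 0, 0, 0, 0.1333, 0.0133, 0.0267, 0, 0, 0, 0.1333, 0, 0, 0, 0, 0, 0, 0, 0, 0, 0, 0, 0]
}}

```text
time_s: 8.07
ee_pos: [581.6, 70.3, 199.9]
ee_rot: [-179.8, 0.1, 74.8]
force: [-0.1, 0.2, -0.3]
gripper_width: 45.2
```

```bash
python3 - <<'E'
from h import *
d=wrist("w5")
for n,X in dict(hub=(562.3,-17.5,58),post=(585.3,69.7,104)).items(): print(n,proj(d,X))
E
```

```text
{'ee_pos': [581.62, 70.27, 199.86], 'ee_rot': [-179.81, 0.1, 74.84], 'qpos': [5.77, 20.34, 90.32, -0.02, 69.56, 20.95], 'force': [-0.14, 0.17, -0.3], 'gripper_width': 45.21}
hub [324.86072105 282.32466835]
post [325.34016308 207.55928257]
```

View pics/w5.png

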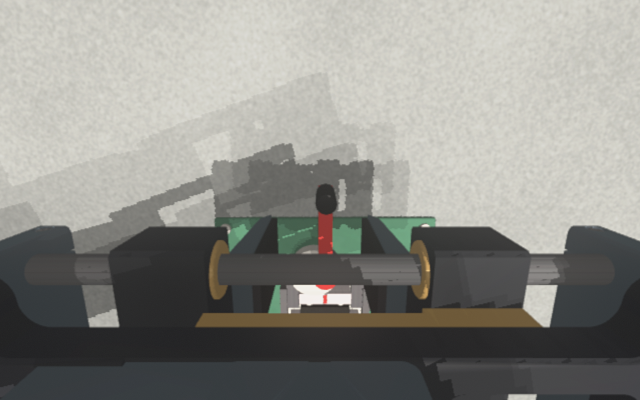

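Call:
{"api": "arm_command", "payload": {
  "series": [0.009, -0.001, -0.04, 0, 0, 0, 0, 0, -0.07, 0, 0, 0, 0, 0, -0.07, 0, 0, 0, 0, 0, -0.07, 0, 0, 0, 0, 0, -0.04, 0, 0, 0, 0, 0, -0.023, 0, 0, 0, 0, 0, 0, 0, 0, 0, 0, 0, 0, 0, 0, 0]
}}

```text
time_s: 8.78
ee_pos: [586.2, 69.3, 76.8]
ee_rot: [180.0, 0.0, 74.9]
force: [-0.1, 0.2, 0.9]
gripper_width: 45.3
```

Call:
{"api": "arm_command", "payload": {
  "series": [0, 0, 0, 0, 0, 0, 0, 0, 0, 0, 0, 0, 0, 0, 0, 0, 0, 0, 0, 0, 0, 0, 0, 0, 0, 0, 0, 0, 0, 0, 0, 0, 0, 0, 0, 0, 0, 0, 0, 0, 0, 0, 0, 0, 0, 0, 0, 0],
  "hand": 0,
  "newtons": 25
}}

```text
time_s: 9.45
ee_pos: [586.9, 69.8, 77.3]
ee_rot: [179.9, -0.0, 74.9]
force: [0.3, 0.1, 5.0]
gripper_width: 17.3
```

```bash
python3 - <<'E'
from h import *
d=wrist("w6")
E
```

```text
{'ee_pos': [586.87, 69.77, 77.26], 'ee_rot': [179.89, -0.03, 74.93], 'qpos': [5.67, 26.94, 99.15, -0.01, 53.8, 20.75], 'force': [0.34, 0.13, 4.98], 'gripper_width': 17.32}
```

View pics/w6.png

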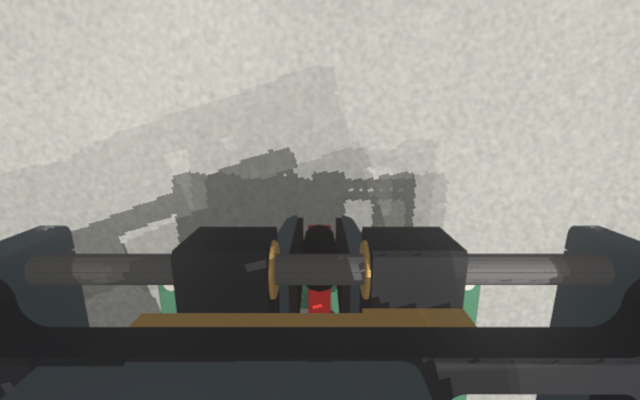

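```bash
python3 - <<'E'
import numpy as np
H=np.array([562.6,-17.4]); P=np.array([586.6,69.8]); r=90; a0=75
N=18; a=np.radians(np.linspace(a0,165,N+1)); X=H+r*np.c_[np.cos(a),np.sin(a)]
print((np.diff(X,axis=0)/400).round(4).tolist(), 5/45, X[0],X[-1],X[-5])
E
```

```text
[[-0.0192, 0.0042], [-0.0195, 0.0026], [-0.0196, 0.0009], [-0.0196, -0.0009], [-0.0195, -0.0026], [-0.0192, -0.0042], [-0.0187, -0.0059], [-0.0181, -0.0075], [-0.0174, -0.0091], [-0.0166, -0.0105], [-0.0156, -0.0119], [-0.0145, -0.0133], [-0.0133, -0.0145], [-0.0119, -0.0156], [-0.0105, -0.0166], [-0.0091, -0.0174], [-0.0075, -0.0181], [-0.0059, -0.0187]] 0.1111111111111111 [585.89371406  69.53332437] [475.66667563   5.89371406] [488.87631601  34.22187927]
```

Call:
{"api": "arm_command", "payload": {
  "series": [-0.0192, 0.0042, 0, 0, 0, 0.111, -0.0195, 0.0026, 0, 0, 0, 0.111, -0.0196, 0.0009, 0, 0, 0, 0.111, -0.0196, -0.0009, 0, 0, 0, 0.111, -0.0195, -0.0026, 0, 0, 0, 0.111, -0.0192, -0.0042, 0, 0, 0, 0.111, -0.0187, -0.0059, 0, 0, 0, 0.111, -0.0181, -0.0075, 0, 0, 0, 0.111, 0, 0, 0, 0, 0, 0]
}}

```text
time_s: 10.25
ee_pos: [525.6, 64.2, 77.3]
ee_rot: [179.8, 0.1, 115.0]
force: [2.7, 0.3, 2.6]
gripper_width: 17.7
```

Call:
{"api": "arm_command", "payload": {
  "series": [-0.0174, -0.0091, 0, 0, 0, 0.111, -0.0166, -0.0105, 0, 0, 0, 0.111, -0.0156, -0.0119, 0, 0, 0, 0.111, -0.0145, -0.0133, 0, 0, 0, 0.111, -0.0133, -0.0145, 0, 0, 0, 0.111, -0.0119, -0.0156, 0, 0, 0, 0.111, -0.0105, -0.0166, 0, 0, 0, 0.111, -0.0091, -0.0174, 0, 0, 0, 0.111, 0, 0, 0, 0, 0, 0, 0, 0, 0, 0, 0, 0]
}}

```text
time_s: 11.08
ee_pos: [482.7, 21.2, 77.2]
ee_rot: [179.9, 0.1, 154.7]
force: [4.0, 2.7, 3.9]
gripper_width: 17.6
```

```bash
python3 - <<'E'
from h import *
d=wrist("w7")
E
```

```text
{'ee_pos': [482.69, 21.17, 77.22], 'ee_rot': [179.89, 0.13, 154.68], 'qpos': [1.12, 18.74, 113.47, 0.06, 47.62, -63.6], 'force': [3.98, 2.66, 3.89], 'gripper_width': 17.6}
```

View pics/w7.png

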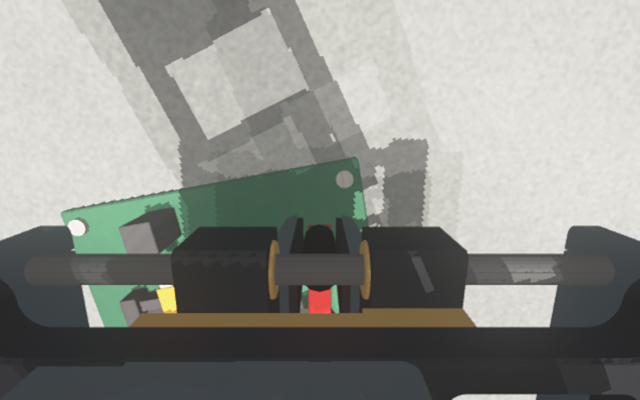

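Call:
{"api": "arm_command", "payload": {
  "series": [-0.0075, -0.0181, 0, 0, 0, 0.111, -0.0059, -0.0187, 0, 0, 0, 0.111, 0, 0, 0, 0, 0, 0, 0, 0, 0, 0, 0, 0, 0, 0, 0, 0, 0, 0]
}}

```text
time_s: 11.55
ee_pos: [477.3, 6.5, 77.2]
ee_rot: [179.9, 0.1, 164.7]
force: [3.5, 1.5, 6.1]
gripper_width: 17.6
```

```bash
python3 - <<'E'
from h import *
from workcell import grab_frame
d=wrist("w8")
for n,(x0,y0,x1,y1) in dict(scene=(235,150,345,245),top=(290,125,400,235)).items():
    g=grab_frame(n); np.savez(f"pics/{n}2.npz",**g)
    cv2.imwrite(f"pics/{n}2z.png",cv2.resize(g["frame"][y0:y1,x0:x1,::-1],None,fx=5.4,fy=5.4,interpolation=cv2.INTER_CUBIC))
E
```

```text
{'ee_pos': [477.33, 6.47, 77.21], 'ee_rot': [179.93, 0.15, 164.71], 'qpos': [-0.62, 18.31, 114.19, 0.04, 47.35, -75.37], 'force': [3.54, 1.48, 6.14], 'gripper_width': 17.58}
```

View pics/top2z.png

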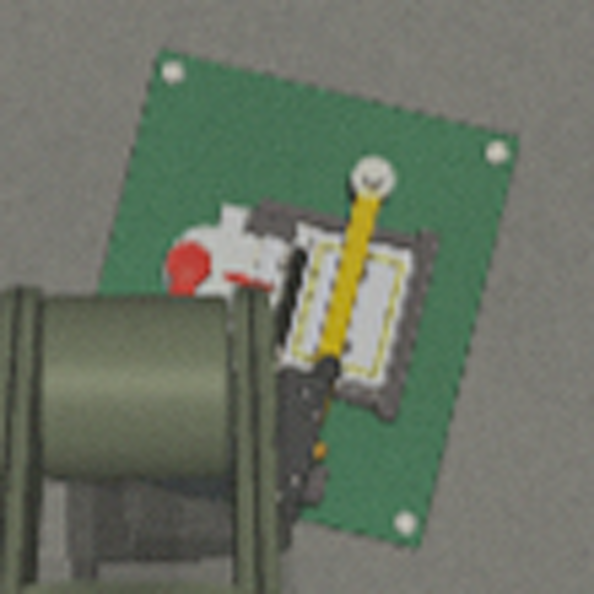

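View pics/scene2z.png

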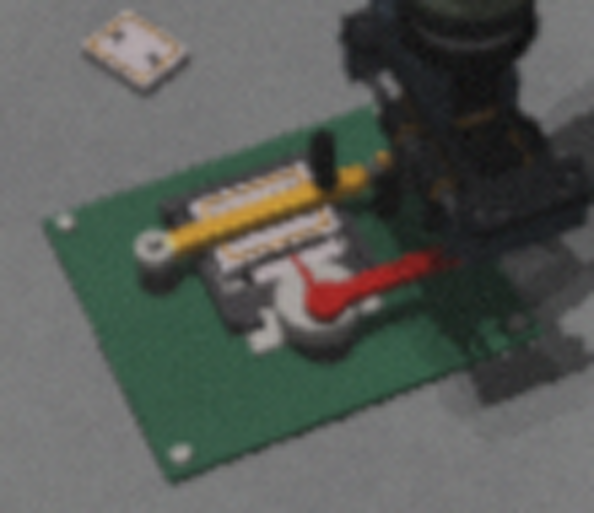

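View pics/w8.png

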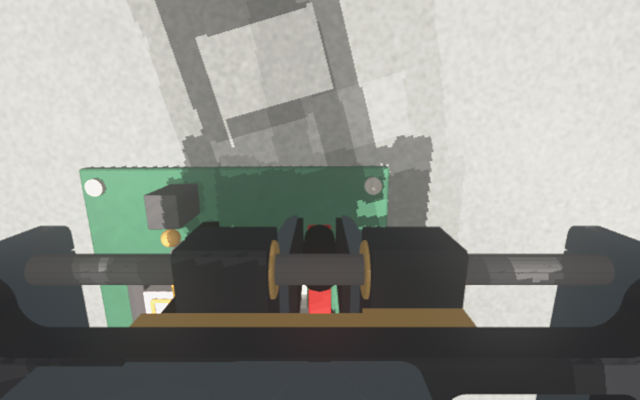

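```bash
python3 - <<'E'
from h import *
for n,box in (("scene2",(235,150,345,245)),("scene0",(235,150,345,245)),("top0",(290,125,400,235))):
    d=np.load(f"pics/{n}.npz"); x0,y0,x1,y1=box
    h=cv2.cvtColor(d["frame"],cv2.COLOR_RGB2HSV).astype(int)
    for nm,lo,hi,z in(("red",-8,6,56),("yel",18,32,43)):
        H=np.where(h[:,:,0]>90,h[:,:,0]-180,h[:,:,0])
        m=((H>=lo)&(H<=hi)&(h[:,:,1]>130)&(h[:,:,2]>60)).astype(np.uint8); k=np.zeros_like(m);k[y0:y1,x0:x1]=1;m*=k
        c=cv2.connectedComponentsWithStats(m); i=1+np.argmax(c[2][1:,4]); ys,xs=np.where(c[1]==i)
        P=np.array([ray(d,(x,y),z)[:2] for x,y in zip(xs,ys)]);vx,vy,_,_=cv2.fitLine(P.astype(np.float32),2,0,.01,.01).ravel()
        print(n,nm,c[2][i],np.degrees(np.arctan2(vy,vx))%180)
# mark: hub top at known C, mark in top2
d=np.load("pics/top2.npz")
cv2.imwrite("pics/top2zz.png",cv2.resize(d["frame"][160:185,310:355,::-1],None,fx=16,fy=16,interpolation=cv2.INTER_CUBIC))
d=np.load("pics/scene2.npz")
cv2.imwrite("pics/scene2zz.png",cv2.resize(d["frame"][190:220,275:325,::-1],None,fx=14,fy=14,interpolation=cv2.INTER_CUBIC))
C=np.array([562.6,-17.4]); u=np.array([np.cos(np.radians(255)),np.sin(np.radians(255))])
print([proj(d,[*(C+r*u),47]) for r in(0,15,25,40)])
E
```

```text
scene2 red [291 197  25  12 120] 163.60541
scene2 yel [267 184  29  13 124] 164.88986
scene0 red [291 202  14  23 115] 73.62937
scene0 yel [264 172  14  22 106] 30.592201
top0 red [299 166  30  12 154] 75.5026
top0 yel [359 161  20  28 143] 31.187635
[array([294.65513247, 205.99036953]), array([292.76221324, 202.69457379]), array([291.5138324 , 200.52099546]), array([289.6612614 , 197.29545076])]
```

View pics/top2zz.png

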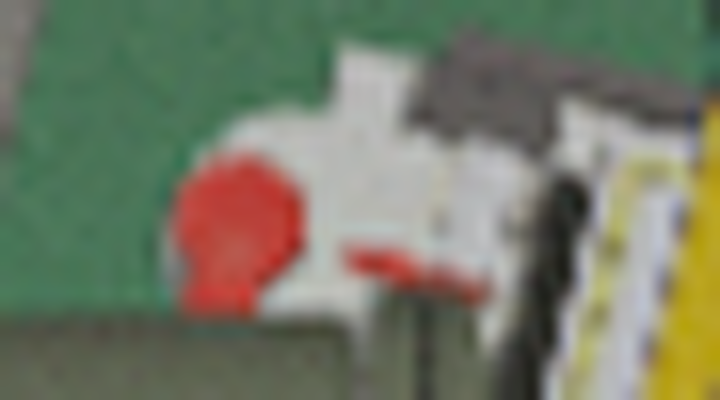

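View pics/scene2zz.png

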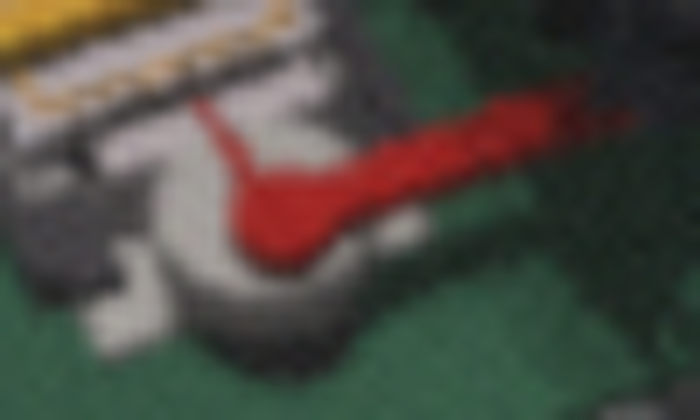

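Call:
{"api": "arm_command", "payload": {
  "series": [-0.0005, -0.002, 0, 0, 0, 0.01, 0, 0, 0, 0, 0, 0, 0, 0, 0, 0, 0, 0, 0, 0, 0, 0, 0, 0, 0, 0, 0, 0, 0, 0, 0, 0, 0, 0, 0, 0, 0, 0, 0, 0, 0, 0, 0, 0, 0, 0, 0, 0, 0, 0, 0, 0, 0, 0, 0, 0, 0, 0, 0, 0, 0, 0, 0, 0, 0, 0, 0, 0, 0, 0, 0, 0]
}}

```text
time_s: 12.7
ee_pos: [477.2, 6.2, 77.2]
ee_rot: [179.9, 0.1, 165.1]
force: [3.8, 3.2, 6.0]
gripper_width: 17.7
```

```bash
python3 - <<'E'
from h import *
from workcell import grab_frame
for n in("scene2","scene3"):
    if n=="scene3": wrist("w9"); d=grab_frame("scene"); np.savez("pics/scene3.npz",**d); cv2.imwrite("pics/scene3.png",d["frame"][:,:,::-1])
    d=np.load(f"pics/{n}.npz"); h=cv2.cvtColor(d["frame"],cv2.COLOR_RGB2HSV).astype(int)
    H=np.where(h[:,:,0]>90,h[:,:,0]-180,h[:,:,0])
    m=((H>=-8)&(H<=6)&(h[:,:,1]>130)&(h[:,:,2]>120)); m[:,:301]=0; m[:,314:]=0; m[:190]=0; m[215:]=0
    ys,xs=np.where(m); P=np.array([ray(d,(x,y),56)[:2] for x,y in zip(xs,ys)]); c=P.mean(0)
    for C in([562.6,-17.4],[562,-17.5]): v=c-np.array(C); print(n,len(P),c.round(1),np.degrees(np.arctan2(v[1],v[0])))
    vx,vy,_,_=cv2.fitLine(P.astype(np.float32),2,0,.01,.01).ravel(); print(np.degrees(np.arctan2(vy,vx))%180)
E
```

```text
scene2 31 [526.4  -6.2] 162.8569516136833
scene2 31 [526.4  -6.2] 162.43908586442285
163.8941
{'ee_pos': [477.22, 6.2, 77.21], 'ee_rot': [179.88, 0.14, 165.14], 'qpos': [-0.69, 18.3, 114.21, 0.11, 47.33, -75.9], 'force': [3.84, 3.2, 6.01], 'gripper_width': 17.67}
scene3 34 [525.4  -6.1] 163.14904502930233
scene3 34 [525.4  -6.1] 162.74638361842284
163.38086
```

View pics/scene3.png

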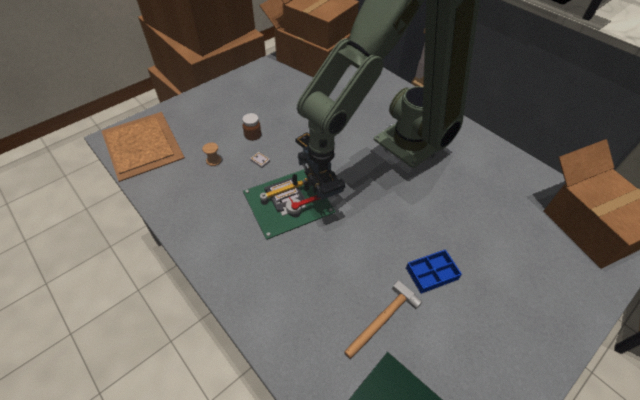

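```bash
python3 - <<'E'
import numpy as np
from scipy.optimize import least_squares as L
P=np.array([(586.9,69.8),(525.6,64.2),(482.7,21.2),(477.2,6.2)])
for f in (lambda q:np.hypot(*(P-q[:2]).T)-90, lambda q:np.hypot(*(P-q[:2]).T)-q[2]):
    s=L(f,[562,-17,90]); v=P-s.x[:2]; print(s.x.round(1),s.fun.round(2),np.degrees(np.arctan2(v[:,1],v[:,0])).round(1))
E
```

```text
[564.1 -17.2  90. ] [-0.04  0.05 -0.01 -0.02] [ 75.3 115.3 154.7 164.9]
[563.9 -17.   89.8] [-0.    0.   -0.01  0.01] [ 75.2 115.3 154.8 165. ]
```

```bash
python3 - <<'E'
from workcell import env
print(env.job_done())
s=env.state(); print(s["time_s"],s["ee_pos"],s["gripper_width"],s["force"])
E
```

```text
the job is handed in; nothing more can be done
None
the job is handed in; nothing more can be done
```

I shut the keeper bar first, then turned the cam lever to its highest lift. The job was handed in at about 13 s with the gripper still holding the post.

- **Keeper:** I pushed it against its stop until the force reached 25 N, then released it. It stayed shut: the bar measured 165.4° against 165.0° for the fixture, which is about 0.007 rad from shut. The tip sits between the catch ball and the stop. I did not see the click itself as a force peak.
- **Cam lever:** A circle fitted to the arm's positions puts the lever at 165.0°, a turn of 89.6 to 89.8° from rest against the 90° wanted. The disc mark lines up with the jaw mark in the views taken just before a last 0.5° adjustment. The hold was steady for about a second.
- **Disagreements:**
  - The scene camera's direct reading of the lever was 1 to 2° lower, at about 163 to 164°. I put that down to seeing the lever's side face, because the same view also read 1.4° low with the lever at rest.
  - The sideways force at the post was about 4 N, where the stated spring would give 6 N.
- **Bystanders:** The jar, hammer, spool and rivet tray look unmoved in the last picture. I checked this by eye only.

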